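# Lock the full soap dispenser into its bayonet dock and stow the empty

## Robot

A 7-joint arm with a two-finger parallel gripper is mounted at the origin on the work surface. World frame = base frame: x ahead of the robot, y to its left, z up, the work surface at z = 0. Lengths are in m, angles in rad, forces in N, time in s.
With the tool pointing down it reaches from about 0.425 to 0.95 m from the base axis. Payload 4.7 kg.
Tool frame: the origin (TCP) lies at the very end of the fingers, on their centre line; the grasp point (between the pads) lies 19 mm behind it; z points along the fingers, y is the line along which they close (so a half turn about z gives the same grasp; the last joint's range is limited). The gripper opens to 85 mm and grips with 20 to 120 N. Pads are 22 mm wide; open, the fingers measure 114 mm over their backs; the gripper's body (76 mm by 85 mm) begins 54 mm behind the grasp point. The pads swing forward as they close: fully open they stand 13 mm farther back than shut.
Start: joints at [1.228, 0.469, -0.049, 1.532, 0.024, 1.141, -0.082], TCP at [0.208, -0.642, 0.231] pointing down, gripper open.
Joint ranges: [-2.59, 2.59], [-0.33, 1.99], [-1.39, 1.29], [0.1, 2.45], [-1.04, 4.18], [0.21, 1.99], [-2.66, 2.66]. Speed limits (rad/s): [2.57, 2.57, 3.14, 3.14, 3.14, 3.14, 3.14].

## Interface

Orientations are given as a 3x3 rotation matrix whose columns are the frame's x, y, z axes.
In Python, from bench import r gives the robot as it stands. The module is installed in compiled form; this text tells all that it offers.
- The arm moves only by the shell command python3 -m jog 'ROWS' [FORCE]. ROWS is JSON, a list of rows, each a list of 5 numbers: the gripper command: -1 is shut, 1 is fully open, values between are in proportion, then the shift along the world's x, y, z in units of 0.06 m (1.0 is 0.06 m), then the turn about the world's z in units of 6 degrees (1.0 is 6 degrees). In form: [[hand, x, y, z, turn], ...]. A call has 1 to 10 rows; each row shifts and turns the commanded pose from where the row before left it; what a row does not reach is not made up. A row lasts 1/8 s, in which the tool goes at most 62.5 mm and 10.7 degrees, less where a joint would pass 70% of its speed; a pose out of reach is approached as far as the arm can. A call with a number of a shift or a turn outside -1 to 1 is refused whole. A call with a gripper value outside its range is refused whole. The fingers move at their own pace and stop on an object; FORCE is the grip in N (left out, the last holds). Time passes only in rows, so rows that do not move let the fingers close. It gives the time, the measured TCP pose, the force, the opening and the grip force at its end, in the units of the state.
- r.state(): the state, without advancing time (a new reading comes with each control period).
- r.read_camera(name): name is "scene" or "top"; returns the picture (420x560x3 uint8, red, green, blue); there is no depth.
- r.camera_params(name): a dict with "mtx" (3x3 intrinsics, pixels), "distortion" ([k1, k2, p1, p2, k3] as OpenCV has them; the pictures are not rectified), "cam_to_world" (4x4, takes a point from camera to world coordinates). Camera axes: x right, y up, looking along -z (the intrinsics and any distortion apply to the point x, -y, -z); pixel columns grow to the right and rows downward; lengths in m; the calibration is good to about 2 mm. A picture is of the moment at which its call begins. camera_params takes no time and is no camera call.
- r.close_job(): hands the job in; it is judged then, once.
The state is a dict: "clock": time; "joints": joint angles; "joint_velocities": joint speeds; "joint_efforts": joint torques, N m; "eef_pos": TCP position; "tool_rot": TCP orientation; "wrist_force": force on the tool from outside, world axes, zero at the start; "moment": the same for the moment, N m; "grip_width": finger opening in m; "gripper_force": force on a finger pad.
Only numpy, scipy, OpenCV 4.12 (cv2) and the standard library are available. Lean on these libraries where they do the work, as an engineer would, in place of code of your own. Each camera call takes 0.05 s, during which the arm holds its last target. There are 200 camera calls.

## Task

Take the full green dispenser bottle out of the bamboo organiser and lock it into the round chrome counter dock: enter its lugs at the green-marked notches, press it down against the spring, turn it a quarter turn clockwise (seen from above) to the red marks and let it rise until it is locked. Then stand the empty white bottle upright in the organiser cell that has come free. Do not knock over or push around the other things on the counter and in the organiser, and leave both bottles released and still.

Things in the scene. Friction and masses are not known exactly. Their poses are not given: they have to be found in the camera images.
- fresh_mid (a point): Centre (72.5 mm above the underside) of the full dispenser bottle: green, white band and cap, 0.35 kg, upright at any yaw in an organiser cell. 145 mm tall: foot 46 mm round, 0 to 30 mm up, with two lugs at its very bottom to the bottle's +y and -y (66 mm over tips, 8 wide, 7 high); body 44 (x) by 58 (y) mm, 30 to 125 mm up; cap 28 mm round on top. Same after half a turn. z up.
- empty_mid (a point): Centre (72.5 mm above the underside) of the empty dispenser bottle: shape, sizes, lugs and axes exactly as the green one, but white with black band and cap, about 0.1 kg. It starts upright on the counter, at any yaw.
- dock: Round chrome bayonet dock, fixed. Origin on its axis at counter level, z up. Base 104 mm in diameter, 6 mm high; wall 84 mm in diameter, rim 38 mm up; lip with a bore 51 mm in diameter; 71 mm wide below the lip. Two notches in the lip at its +y and -y (green marks). Locked: bottle's y axis along dock's x (play 8 degrees), bottle's underside 24 mm up; not locked it rests 28 mm up.
- dock_notch (a point): Middle of the notch on the dock's +y side, at rim height (38 mm up), 30 mm from the axis; the other is opposite. Each is 36 degrees wide: lugs go straight down here (bottle's y along dock's y, good to 5 degrees). A stop blocks turning anticlockwise.
- dock_pocket (a point): Under the lip at the red mark on the dock's +x side, 30 mm from the axis, 31 mm up; the other is opposite. Between notch and pocket (clockwise from above) the lip is lower, 26 mm up, so to turn, the bottle's underside must be below 19 mm. At the pocket the spring lifts the lug to 31 mm; a stop lies just beyond.
- plate (a joint): Black sprung floor plate of the dock, 48 mm wide: 0 when up (its top 28 mm above the counter), grows as it is pressed, to 0.016 m at the bottom. About 9 N starts it, 14 N at 0.010, 17 N at the bottom (the bottle's weight helps). The bottle can turn when it is beyond 0.009; with the bottle locked it reads about 0.004.
- caddy: Bamboo organiser fixed on the counter, 175 x 175 mm, 70 mm high, 5 mm walls and floor, divided 2 x 2. Origin: centre of its underside, z up. Cells 80 mm square inside, centred at x, y = +-42.5 mm, floor 5 mm above the counter. Three hold the jar, tin and carton, the fourth the green bottle.
- cream_jar: Pink jar with white lid, 56 mm in diameter, 62 mm high; leave it in its cell. Origin: centre of its underside.
- cotton_tin: Aluminium tin, 60 mm in diameter, 66 mm high; leave it in its cell. Origin: centre of its underside.
- soap_carton: Straw-coloured carton 48 x 40 mm, 68 mm high; leave it in its cell. Origin: centre of its underside.
- tumbler: Clear glass tumbler, 72 mm in diameter at the rim, 95 mm high, on the counter; leave alone. Origin: centre of its underside.
- spray_can: Blue spray can, 48 mm in diameter, 165 mm high, on the counter; leave alone. Origin: centre of its underside.
- hairbrush: Bamboo hairbrush lying bristles down, 205 mm long (along its y, handle to -y), 60 mm wide, 30 mm high; leave alone. Origin: in the handle, 25 mm from its end, at counter level.
- diffuser: Amber glass jar with a black lid, 56 mm in diameter, 80 mm high, standing on the counter beside the dock; leave alone. Origin: centre of its underside.
Things that resemble listed ones, but are neither listed nor needed, are in the scene too. What is shaped like the caddy but purple is not meant.

How it is judged:
On the way:
1. the green bottle is locked in the dock (horizontal distance between fresh_mid and dock below 0.01 m and z of fresh_mid in the frame of dock between 0.0935 and 0.099 m and angle between the y axis of fresh_mid and the x axis of dock, either way round below 0.26 rad and angle between fresh_mid's own z axis and vertical below 0.1 rad), for 0.2 s.
At the end, for the whole second after the job is handed in: Green bottle on the dock's axis within 10 mm, y axis within 15 deg of the dock's x, centre 93.5 to 99 mm above the dock's foot, upright within 0.10 rad; white bottle standing on the floor of an organiser cell, upright within 0.12 rad; both at rest (all of step 1 and z of empty_mid in the frame of caddy below 0.0815 m and angle between empty_mid's own z axis and vertical below 0.12 rad and x of empty_mid in the frame of caddy between -0.08 and 0.08 m and y of empty_mid in the frame of caddy between -0.08 and 0.08 m and linear speed of each of fresh, empty below 0.02 m/s); the robot touches nothing.
It fails at once if a thing in the organiser is lifted out, knocked over or pushed out of its cell (moved over 45 mm or tilted over 0.6 rad) (distance of any of cream_jar, cotton_tin, soap_carton from where it was at the start of the episode above 0.045 m or angle between any of cream_jar, cotton_tin, soap_carton's own z axis and vertical above 0.6 rad).
It fails at once if the tumbler, amber jar, spray can or hairbrush is pushed over 30 mm or knocked over (tilted over 0.5 rad) (distance of any of tumbler, spray_can, hairbrush, diffuser from where it was at the start of the episode above 0.03 m or angle between any of tumbler, spray_can, hairbrush, diffuser's own z axis and vertical above 0.5 rad).
It also fails if it takes over 64 s, if anything falls off the work surface, if the arm or the gripper's body presses on something with over 40 N, if the wrist force passes 120 N, or if a joint passes its speed limit or range.

## Working session

There is one attempt and no reset: what is moved stays moved. The work goes in short steps, Python scripts to look and compute and a shell command to move; the robot and the scene stay as the last step left them, time stands still between calls to the robot, and variables do not carry over. Pictures are saved under pics/ and viewed, at most 10 in all, crops included, and the job is handed in when it is done.

```bash
mkdir -p pics
cat > h.py <<'E'
import numpy as np, cv2
from bench import r
def ray(n,u,v):
    p=r.camera_params(n);K=np.array(p["mtx"],float);d=np.array(p["distortion"],float);T=np.array(p["cam_to_world"])
    q=cv2.undistortPoints(np.array([[[u,v]]],float),K,d)[0,0]
    return T[:3,3],T[:3,:3]@np.array([q[0],-q[1],-1.])
def at(n,u,v,z):
    o,d=ray(n,u,v);return (o+d*(z-o[2])/d[2])
def proj(n,P):
    p=r.camera_params(n);K=np.array(p["mtx"],float);d=np.array(p["distortion"],float);T=np.array(p["cam_to_world"])
    c=(np.atleast_2d(P)-T[:3,3])@T[:3,:3]
    return cv2.projectPoints(c*[1,-1,-1],np.zeros(3),np.zeros(3),K,d)[0][:,0]
E
python3 - <<'E'
from h import *
for n in("top","scene"):
    im=r.read_camera(n);cv2.imwrite(f"pics/{n}0.png",im[...,::-1]); cv2.imwrite(f"pics/{n}0b.png",cv2.resize(im[...,::-1],(800,600),interpolation=cv2.INTER_CUBIC))
    print(n,np.round(r.camera_params(n)["cam_to_world"],3).tolist(),np.round(r.camera_params(n)["mtx"],1).tolist())
s=r.state();print(s["clock"],s["eef_pos"],np.round(s["tool_rot"],2).tolist(),s["grip_width"])
E
```

```text
top [[-0.003, 0.988, -0.155, 0.265], [-1.0, 0.001, 0.022, -0.018], [0.022, 0.155, 0.988, 1.521], [0.0, 0.0, 0.0, 1.0]] [[512.8, 0.0, 270.0], [0.0, 512.8, 211.7], [0.0, 0.0, 1.0]]
scene [[0.876, -0.33, 0.351, 1.005], [0.482, 0.617, -0.622, -0.919], [-0.012, 0.714, 0.7, 1.079], [0.0, 0.0, 0.0, 1.0]] [[507.4, 0.0, 282.4], [0.0, 507.4, 213.4], [0.0, 0.0, 1.0]]
0.1 [ 0.2082196  -0.64154357  0.23036536] [[0.95, 0.31, -0.0], [0.31, -0.95, 0.0], [-0.0, -0.0, -1.0]] 0.08539378586124521
```

View pics/top0b.png

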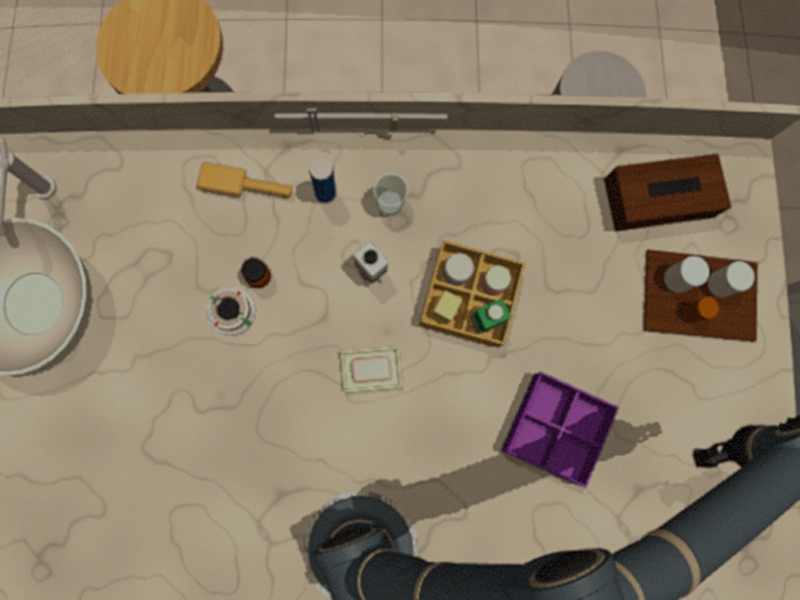

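View pics/scene0b.png

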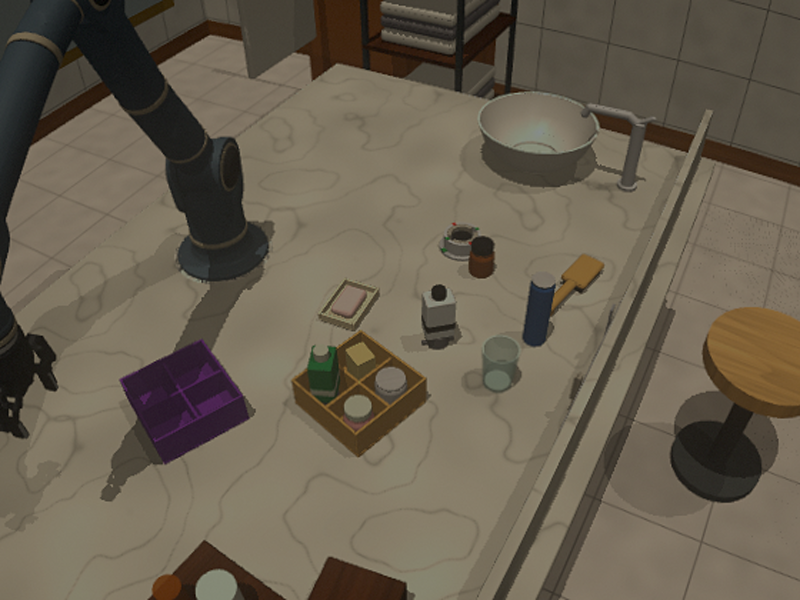

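Top view (800x600 scale): the green bottle is at (493,315) in the bamboo organiser, the white bottle with black cap at (371,262), the dock at (230,310) and the amber jar at (255,272).
Could be mistaken: for the green bottle, nothing else is green. For the white bottle, the white canisters at (690,273) and (738,276) on the tray. For the organiser, the purple box at (560,428). For the dock, the sink at (35,305).
I choose (493,315), (371,262), (471,294) and (230,310), and check them in a close crop.

Run:
```python
import cv2,numpy as np
t=cv2.imread("pics/top0.png");s=cv2.imread("pics/scene0.png")
def c(im,u,v,w,h,k): return cv2.resize(im[v:v+h,u:u+w],None,fx=k,fy=k,interpolation=cv2.INTER_CUBIC)
A=c(t,138,178,64,60,6.25)  # dock
B=c(t,290,165,80,75,5)
B=c(t,240,165,128,96,3.125)[:300,:400]
A=cv2.resize(t[188:240,135:204],(400,300),interpolation=cv2.INTER_CUBIC)
B=cv2.resize(t[164:248,256:368],(400,300),interpolation=cv2.INTER_CUBIC)
C=cv2.resize(s[148:208,290:370],(400,300),interpolation=cv2.INTER_CUBIC)
D=cv2.resize(s[190:325,195:375],(400,300),interpolation=cv2.INTER_CUBIC)
im=np.vstack([np.hstack([A,B]),np.hstack([C,D])]);im=np.clip(im*1.3,0,255).astype('uint8')
cv2.imwrite("pics/crop1.png",im)
```

```text
(no output)
```

View pics/crop1.png

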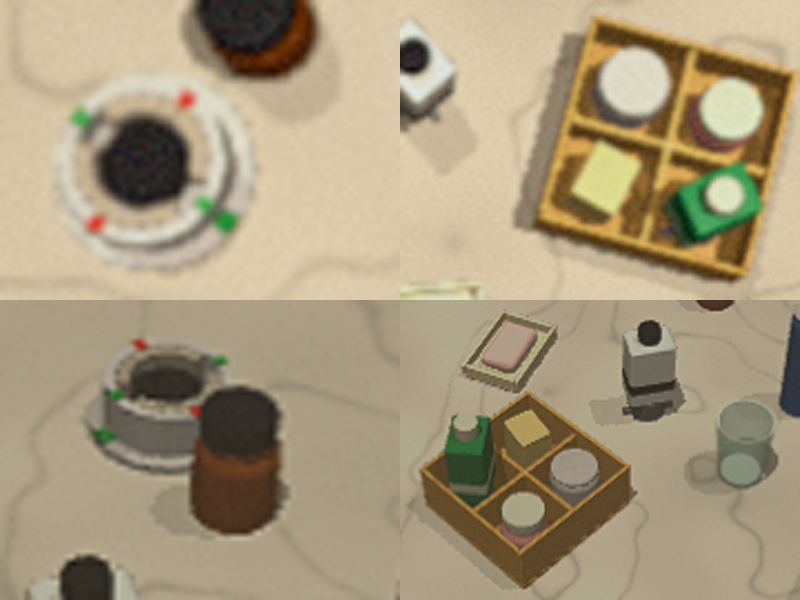

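```bash
cat > seg.py <<'E'
from h import *
def blobs(im,win,fn,amin=3):
    u0,v0,u1,v1=win;h=cv2.cvtColor(im[v0:v1,u0:u1],cv2.COLOR_RGB2HSV).astype(int)
    m=fn(h[...,0],h[...,1],h[...,2]).astype('uint8')
    n,l,st,c=cv2.connectedComponentsWithStats(m)
    o=[(st[i,4],c[i]+[u0,v0],l==i) for i in range(1,n) if st[i,4]>=amin]
    return sorted(o,key=lambda a:-a[0])
def rect(m,win,n,z):
    cs=cv2.findContours(m.astype('uint8'),cv2.RETR_EXTERNAL,cv2.CHAIN_APPROX_NONE)[0]
    c=max(cs,key=len)[:,0]+np.array(win[:2])
    w=np.array([at(n,u,v,z)[:2] for u,v in c],np.float32)
    return cv2.minAreaRect(w*1000)
E
python3 - <<'E'
from seg import *
t=r.read_camera("top");s=r.read_camera("scene")
D=(135,188,204,240)
for nm,fn in(("green",lambda h,s,v:(h>40)&(h<85)&(s>90)),("red",lambda h,s,v:((h<6)|(h>172))&(s>110)&(v>120)),("black",lambda h,s,v:v<75)):
    for a,c,m in blobs(t,D,fn):
        print("dock",nm,a,c.round(1),at("top",*c,.038).round(4),"plate",at("top",*c,.028).round(4))
for nm,fn in(("green",lambda h,s,v:(h>40)&(h<85)&(s>90)),("red",lambda h,s,v:((h<6)|(h>172))&(s>110)&(v>80))):
    for a,c,m in blobs(s,(290,148,350,200),fn): print("dockS",nm,a,c.round(1),at("scene",*c,.038).round(4))
C=(290,160,372,248)
for a,c,m in blobs(t,C,lambda h,s,v:(h>8)&(h<26)&(s>115)&(v>150),50)[:3]: print("caddy",a,c.round(1),rect(m,C,"top",.07))
G=(325,195,368,240)
for th in(60,90,110,125):
  for a,c,m in blobs(t,G,lambda h,s,v:(h>40)&(h<90)&(s>110)&(v>th),20)[:1]: print("green",th,a,c.round(1),rect(m,G,"top",.125))
for a,c,m in blobs(t,(335,205,360,230),lambda h,s,v:(s<90)&(v>140),20)[:2]: print("gcap",a,c.round(1),at("top",*c,.145).round(4))
W=(240,165,280,205)
for a,c,m in blobs(t,W,lambda h,s,v:(v<70),10)[:3]: print("wcap",a,c.round(1),at("top",*c,.145).round(4))
for th in(130,160,180,200):
  for a,c,m in blobs(t,W,lambda h,s,v:(s<45)&(v>th),20)[:2]: print("white",th,a,c.round(1),rect(m,W,"top",.125))
for u,v,z,n in((179,190,.08,"diff"),):print(n,at("top",u,v,z))
for a,c,m in blobs(s,(290,190,325,220),lambda h,s,v:(v<70),10)[:3]: print("wcapS",a,c.round(1),at("scene",*c,.14).round(4))
for a,c,m in blobs(s,(210,235,245,260),lambda h,s,v:(s<75)&(v>110),10)[:3]: print("gcapS",a,c.round(1),at("scene",*c,.14).round(4))
E
```

```text
dock green 10 [173.5 225.8] [0.4569 0.2305 0.038 ] plate [0.4582 0.2322 0.028 ]
dock green 4 [148.5 208. ] [0.5095 0.3059 0.038 ] plate [0.5111 0.3081 0.028 ]
dock green 4 [169.5 223. ] [0.4651 0.2425 0.038 ] plate [0.4664 0.2442 0.028 ]
dock red 5 [150.8 226.4] [0.455  0.2972 0.038 ] plate [0.4563 0.2994 0.028 ]
dock red 4 [166.5 204.5] [0.5199 0.2529 0.038 ] plate [0.5216 0.2547 0.028 ]
dock black 198 [178.5 193.3] [0.5534 0.2183 0.038 ] plate [0.5554 0.2199 0.028 ]
dock black 190 [159.4 215.8] [0.4864 0.273  0.038 ] plate [0.4879 0.2749 0.028 ]
dockS green 7 [310.4 174.7] [0.4767 0.2014 0.038 ]
dockS green 6 [313.  166.5] [0.4657 0.2423 0.038 ]
dockS green 3 [333.7 159.7] [0.5099 0.3065 0.038 ]
dockS red 4 [317.5 156.5] [0.4556 0.2964 0.038 ]
dockS red 3 [328.7 169.7] [0.5172 0.2517 0.038 ]
caddy 133 [329.  205.1] ((521.1470947265625, -211.11834716796875), (132.53411865234375, 59.98093795776367), 56.55214309692383)
caddy 63 [307.1 225.8] ((453.65814208984375, -156.11854553222656), (65.14568328857422, 20.1024227142334), 83.9384765625)
caddy 50 [337.7 186.3] ((567.325927734375, -242
[... 361 characters left out ...]
.4] ((458.4779357910156, -244.06158447265625), (37.095855712890625, 22.539424896240234), 26.39070701599121)
gcap 76 [346.7 217.8] [ 0.4652 -0.258   0.145 ]
gcap 25 [358.3 224.7] [ 0.4462 -0.2896  0.145 ]
wcap 63 [258.9 179.5] [ 0.5714 -0.0186  0.145 ]
wcap 54 [255.5 191.9] [ 0.5366 -0.0092  0.145 ]
white 130 221 [259.5 180.8] ((573.2352294921875, -19.67308807373047), (57.735443115234375, 43.18778991699219), 40.950164794921875)
white 160 159 [259.8 180.4] ((574.6121826171875, -19.86809539794922), (55.704559326171875, 41.08829879760742), 40.950164794921875)
diff [0.55485247 0.21040466 0.08      ]
wcapS 98 [306.7 204.6] [ 0.5753 -0.0249  0.14  ]
gcapS 391 [221.6 242.1] [ 0.449  -0.2476  0.14  ]
```

The crop confirms the choices. All numbers agree with the given sizes:
- Dock at about (0.4875, 0.2745). The notch axis is at 55° and the red marks are at -35°.
- Green bottle at (0.465, -0.258), y axis at 112°, body measures 44x59.
- White bottle at (0.572, -0.019), y axis at 41°.

I grip along the bottle's y axis.

```bash
python3 -m jog '[[1,0.45,0.7,0,0.1],[1,0.5,0.7,0,0.1],[1,0.5,0.7,0,0.1],[1,0.5,0.7,0,0.1],[1,0.5,0.7,0,0.1],[1,0.5,0.7,0,0.1],[1,0.5,0.7,0,0.1],[1,0.5,0.7,0,0],[1,0.33,0.79,0,0],[1,0,0,0,0]]' 60
cat > st.py <<'E'
from h import *
import sys
s=r.state();R=s["tool_rot"];p=s["eef_pos"];y=np.degrees(np.arctan2(R[1,1],R[0,1]))
print("t",round(s["clock"],2),"p",p.round(4),"yaw",y.round(1),"w",round(s["grip_width"],4),"gf",s["gripper_force"],"F",np.round(s["wrist_force"],1),"tilt",np.degrees(np.arccos(-R[2,2])).round(1))
if len(sys.argv)>1:
    a=[float(x) for x in sys.argv[1:]];d=(np.array(a[:3])-p)/.06;print("need",d.round(2),"turn",(((a[3]-y+90)%180-90)/6).round(2))
E
python3 st.py .465 -.258 .086 -68
```

```text
clock: 1.45
eef_pos: [0.4672, -0.2538, 0.2315]
tool_rot: [[0.923, 0.386, 0.001], [0.386, -0.923, 0.002], [0.001, -0.001, -1.0]]
wrist_force: [0.1, -0.8, 0.3]
grip_width: 0.0856
gripper_force: 0.0
t 1.45 p [ 0.4672 -0.2538  0.2315] yaw -67.3 w 0.0856 gf 0.0 F [ 0.1 -0.8  0.3] tilt 0.1
need [-0.04 -0.07 -2.42] turn -0.11
```

```bash
python3 -m jog '[[1,-0.04,-0.07,-0.8,-0.1],[1,0,0,-0.8,0],[1,0,0,-0.5,0],[1,0,0,-0.28,0],[1,0,0,0,0],[-1,0,0,0,0],[-1,0,0,0,0],[-1,0,0,0,0],[-1,0,0,0,0],[-1,0,0,0,0]]' 60; python3 st.py .465 -.258 .086 -68
```

```text
clock: 2.7
eef_pos: [0.4637, -0.2628, 0.0901]
tool_rot: [[0.93, 0.368, 0.002], [0.368, -0.93, -0.001], [0.002, 0.002, -1.0]]
wrist_force: [-1.7, 1.3, 6.5]
grip_width: 0.0576
gripper_force: 63.4
t 2.7 p [ 0.4637 -0.2628  0.0901] yaw -68.4 w 0.0576 gf 63.3546781539917 F [-1.7  1.3  6.5] tilt 0.1
need [ 0.02  0.08 -0.07] turn 0.07
```

```bash
python3 -m jog '[[-1,0,0,0.5,0],[-1,0,0,0.8,0],[-1,0,0,0.7,0.2],[-1,0.02,0.3,0,1],[-1,0.02,0.45,0,1],[-1,0.02,0.45,0,1],[-1,0.02,0.45,0,1],[-1,0.02,0.45,0,1],[-1,0.02,0.45,0,1],[-1,0.02,0.45,0,1]]'; python3 -m jog '[[-1,0.02,0.45,0,1],[-1,0.02,0.45,0,1],[-1,0.02,0.45,0,1],[-1,0.02,0.45,0,1],[-1,0.02,0.45,0,1],[-1,0.02,0.45,0,1],[-1,0.02,0.45,0,1],[-1,0.02,0.45,0,1],[-1,0.02,0.45,0,1],[-1,0.02,0.45,0,1]]';python3 st.py .4875 .2745 .15 55.3
```

```text
clock: 3.95
eef_pos: [0.4707, -0.0822, 0.2084]
tool_rot: [[0.423, 0.906, 0.0], [0.906, -0.423, -0.001], [-0.001, 0.0, -1.0]]
wrist_force: [1.2, -0.3, -2.8]
grip_width: 0.0578
gripper_force: 66.1
clock: 5.2
eef_pos: [0.4833, 0.1889, 0.2085]
tool_rot: [[-0.576, 0.817, 0.0], [0.817, 0.576, 0.0], [0.0, 0.0, -1.0]]
wrist_force: [-0.2, 0.9, -3.7]
grip_width: 0.0576
gripper_force: 66.1
t 5.2 p [0.4833 0.1889 0.2085] yaw 35.2 w 0.0576 gf 66.12553596496582 F [-0.2  0.9 -3.7] tilt 0.0
need [ 0.07  1.43 -0.97] turn 3.36
```

```bash
python3 -m jog '[[-1,0.02,0.4,0,0.9],[-1,0.02,0.4,0,0.9],[-1,0.03,0.4,0,0.9],[-1,0,0.23,0,0.66],[-1,0,0,-0.5,0],[-1,0,0,-0.5,0],[-1,0,0,0,0],[-1,0,0,0,0]]';python3 st.py .4875 .2745 .145 55.3
cat > look.py <<'E'
from h import *
import sys
k=sys.argv[1]
s=r.read_camera("scene");t=r.read_camera("top")
cv2.imwrite(f"pics/{k}s.png",s[...,::-1]);cv2.imwrite(f"pics/{k}t.png",t[...,::-1])
u,v,w=[int(a) for a in sys.argv[2:5]];U,V,W=[int(a) for a in sys.argv[5:8]]
A=cv2.resize(s[v:v+w,u:u+w],(400,400),interpolation=cv2.INTER_CUBIC);B=cv2.resize(t[V:V+W,U:U+W],(400,400),interpolation=cv2.INTER_CUBIC)
cv2.imwrite(f"pics/{k}c.png",np.hstack([A,B])[...,::-1])
E
python3 look.py a 280 90 100 120 170 80
```

```text
clock: 6.2
eef_pos: [0.488, 0.2736, 0.1495]
tool_rot: [[-0.819, 0.574, 0.001], [0.574, 0.819, 0.001], [-0.0, 0.002, -1.0]]
wrist_force: [0.4, 0.1, -2.4]
grip_width: 0.0578
gripper_force: 66.0
t 6.2 p [0.488  0.2736 0.1495] yaw 55.0 w 0.0578 gf 66.04244470596313 F [ 0.4  0.1 -2.4] tilt 0.1
need [-0.01  0.02 -0.08] turn 0.05
```

View pics/ac.png

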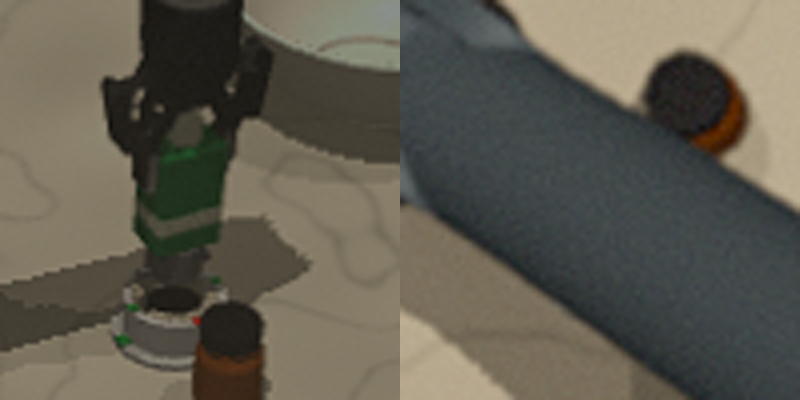

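Run:
```python
from seg import *
s=cv2.imread("pics/as.png")[...,::-1].copy();t=s
G=(305,115,345,160)
h=cv2.cvtColor(s,cv2.COLOR_RGB2HSV).astype(int)
m=(h[...,0]>40)&(h[...,0]<90)&(h[...,1]>90)&(h[...,2]>25);m[:115]=0;m[160:]=0;m[:,:300]=0;m[:,350:]=0
ys,xs=np.nonzero(m)
print("mask x",xs.min(),xs.max(),"y",ys.min(),ys.max())
for y in (138,140,146,147,148): x=xs[ys==y];print(y,x.min() if len(x) else None,x.max() if len(x) else None)
a=np.radians(55.);Y=np.array([np.cos(a),np.sin(a)]);X=np.array([np.sin(a),-np.cos(a)])
for z in(.0945,.125):
  C=[np.r_[np.array([.488,.2736])+sx*.022*X+sy*.029*Y,z] for sx in(-1,1) for sy in(-1,1)]
  print(z,proj("scene",C).round(1).tolist())
# bottom-most body corner
```

```text
mask x 314 336 y 122 159
138 314 334
140 316 334
146 314 334
147 314 333
148 315 333
0.0945 [[312.8, 148.1], [328.5, 143.3], [319.6, 155.7], [335.5, 150.6]]
0.125 [[313.1, 140.4], [329.0, 135.6], [319.9, 147.9], [336.0, 142.9]]
```

```bash
python3 -m jog '[[-1,-0.01,0.015,-0.25,0.05],[-1,0,0,-0.15,0],[-1,0,0,-0.05,0],[-1,0,0,-0.05,0],[-1,0,0,-0.05,0],[-1,0,0,0,0]]';python3 st.py .4875 .2745 .113 55.3
```

```text
clock: 7.05
eef_pos: [0.4879, 0.2729, 0.1209]
tool_rot: [[-0.821, 0.571, 0.003], [0.571, 0.821, -0.006], [-0.006, -0.003, -1.0]]
wrist_force: [-4.9, -10.3, 36.2]
grip_width: 0.0579
gripper_force: 76.1
t 7.05 p [0.4879 0.2729 0.1209] yaw 55.2 w 0.0579 gf 76.07630873972084 F [ -4.9 -10.3  36.2] tilt 0.4
need [-0.01  0.03 -0.13] turn 0.02
```

```bash
python3 -m jog '[[-1,0,0,0.1,0],[-1,-0.02,-0.03,0.02,0],[-1,0,0,-0.08,0],[-1,0,0,-0.04,0],[-1,0,0,-0.03,0],[-1,0,0,0,0]]';python3 - <<'E'
from h import *
print(r.state()["moment"])
E
python3 st.py .4875 .2745 .113 55.3; python3 look.py b 295 110 70 120 170 80
```

```text
clock: 7.8
eef_pos: [0.4878, 0.2716, 0.1207]
tool_rot: [[-0.82, 0.572, 0.005], [0.572, 0.82, -0.006], [-0.007, -0.002, -1.0]]
wrist_force: [-6.7, -11.0, 50.3]
grip_width: 0.0574
gripper_force: 79.6
[-3.78358147  3.25768332  0.03975909]
t 7.8 p [0.4878 0.2716 0.1207] yaw 55.1 w 0.0574 gf 79.57875848631375 F [ -6.7 -11.   50.3] tilt 0.4
need [-0.    0.05 -0.13] turn 0.03
```

View pics/bc.png

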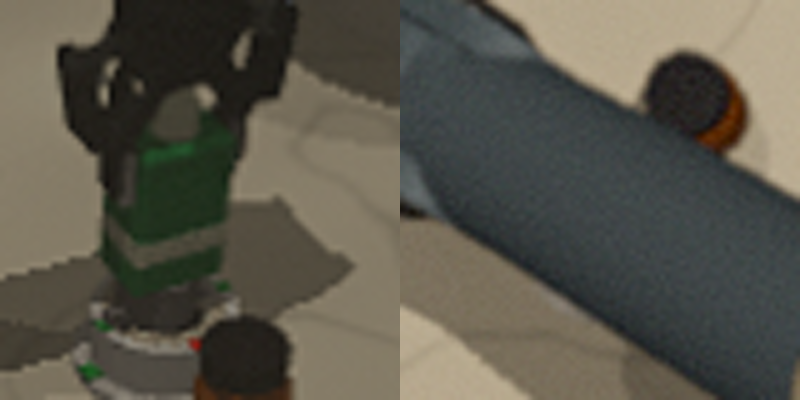

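Run:
```python
from h import *
s=cv2.imread("pics/bs.png")[...,::-1].astype(int)
th=np.radians(np.arange(0,360,3))
def circ(c,z,R):
    q=proj("scene",np.c_[c[0]+R*np.cos(th),c[1]+R*np.sin(th),0*th+z]);return q
for n,c,z,R in(("rim",(.4875,.2745),.038,.042),("bore",(.4875,.2745),.038,.0255),("foot36",(.4878,.2716),.036,.023),("foot66",(.4878,.2716),.066,.023)):
    q=circ(c,z,R);print(n,"u",q[:,0].min().round(1),q[:,0].max().round(1),"v",q[:,1].min().round(1),q[:,1].max().round(1))
a=np.radians(55.2);Y=np.array([np.cos(a),np.sin(a)]);X=np.array([np.sin(a),-np.cos(a)])
for z in(.066,.161):print(z,[proj("scene",np.r_[np.array([.4878,.2716])+sx*.022*X+sy*.029*Y,z])[0].round(1).tolist() for sx in(-1,1) for sy in(-1,1)])
print("u\\v",list(range(156,176)))
for u in(314,316,318,320,322,324,326,328,330):print(u,s[156:176,u].sum(1)//3)
for v in(157,159,161,163,165):print(v,"u308-340",s[v,308:340].sum(1)//3)
```

```text
rim u 310.5 336.2 v 155.1 171.2
bore u 315.6 331.2 v 158.2 168.0
foot36 u 316.0 330.1 v 159.6 168.5
foot66 u 316.3 330.6 v 152.4 161.2
0.066 [[312.3, 155.5], [327.8, 150.6], [319.0, 163.1], [334.6, 158.0]]
0.161 [[313.1, 131.4], [329.2, 126.6], [320.1, 138.8], [336.4, 133.8]]
u\v [156, 157, 158, 159, 160, 161, 162, 163, 164, 165, 166, 167, 168, 169, 170, 171, 172, 173, 174, 175]
314 [ 34  47  59  54  50  51  47  56  67  53  42  57 117  87  66  70  70  71
  70  71]
316 [ 37  37  37  35  38  38  38  44  58  45  40  34  80 118  82  71  72  73
  73  73]
318 [ 59  38  37  38  38  37  41  41  41  39  41  71  90 106 129  71  72  73
  73  74]
320 [ 67  36  35  36  37  37  41  42  42  42  41  36 109  98 121  91  71  72
  73  73]
322 [ 41  37  38  35  37  41  42  43  41  48  47  43  81  87 102 114  71  71
  73  73]
324 [ 36  35  38  36  51  43  44  46  46  46  46  43  59  97 117 114  70  72
  72  72]
326 [ 33  38  35  35  59  45  43  43  44  44  44  30  69 100 106 111  69  70
  71  71]
328 [ 35  37  35  43  40  41  40  43  40  39  28  56 104  71  73  95  69  73
  71  69]
330 [36 36 45 52 48 42 51 54 44 56 72 98 74 33 33 33 33 31 31 32]
157 u308-340 [73 74 73 74 75 70 47 32 37 36 38 42 36 36 37 36 35 34 38 34 37 37 36 32
 39 60 76 75 74 73 73 74]
159 u308-340 [74 74 75 73 68 62 54 42 35 38 38 39 36 35 35 35 36 35 35 48 43 41 52 56
 61 56 50 69 73 73 73 73]
161 u308-340 [75 73 72 62 60 52 51 39 38 40 37 38 37 37 41 47 43 44 45 42 41 39 42 49
 56 60 73 76 74 72 74 73]
163 u308-340 [ 71  69  80 114 110  86  56  42  44  41  41  40  42  40  43  47  46  44
  43  43  43  46  54  59  59  71 111 126 104  70  74  74]
165 u308-340 [ 75  73  70  92  91  43  53  42  45  45  39  41  42  42  48  45  46  44
  44  42  39  25  56 103 104  99  86  81  73  41  42  49]
```

Run:
```python
from h import *
s=cv2.imread("pics/bs.png")[...,::-1].astype(int)
g=s[...,1]-s[...,0]
print("u:v138..168 G-R")
for u in range(310,338,2):print(u,g[134:168,u])
print([ (v,g[v,305:342].tolist()) for v in (152,)])
```

```text
u:v138..168 G-R
310 [ -3  -2  -6 -10 -10  -9  -9 -10 -10  -9  -9  -9  -8  -9  -9 -10  -9 -10
 -10 -10  -9  -6  -7  -6  -6  -7  -6  -6  -6  -7  -7  -5  -3  -5]
312 [ -3  -3  -3  -4  -4  -5  -5  -4  -8  -9 -10  -8  -9 -10  -9  -8  -3  -2
  -3   5   7  -6  -8  -6  -6  -3  -4  -4  -5  -7  -7  -8  42  29]
314 [-1 -4 -4 -4 -2 -2 -3 -5 -4 -3  0  8 12  8 -1 -3 -5 -1  7  8 11  9 10  5
 -3 -6 -4 -5 -7 -5 -6 -5 -6 22]
316 [-1 -3 -2 -4 -3 -2 -4 -3 -3 -2 -3 -4  6 10 11 12  0 -4 -5 -3  4 13 16 18
 19 11 -1 -4 -4 -4 -5 -4 -4 -4]
318 [ 0  0 -1 -1 -2 -1 -1 -1  1  1 -1  5 13 16 16 16 18 17  7 -3 -3 -4  5 16
 18 17 17 16 -4 -4 -3 -4 -4 -8]
320 [14 11 19 35 28 19 16 17 19 19 19 18 20 19 18 17 18 18 16 -2 -3 -3 -4 14
 15 16 15  7 -5 -4 -5 -3 -3 -4]
322 [ 8 12 33 37 26 16 15 12 16 17 17 16 16 16 16 16 17 16  8 -3 -5 -5 10 15
 15 16 16 -4 -4 -3 -4 -4 -3 -3]
324 [ 2 19 36 34 21 12 13 15 16 15 16 14 15 15 16 17 15 15 -3 -4 -3  6 17 12
 14 14  4 -4 -3 -4 -4 -4 -3 -5]
326 [ 1 32 42 28 15 13 16 14 16 16 14 15 16 16 16 16 15  6 -2 -4 -4 12 16 14
 16 13 -5 -4 -4 -3 -4 -3 -4 -2]
328 [11 36 37 22 13 14 16 16 16 15 16 15 14 16 14 18  9 -1 -3 -3  8 16 14 13
 16 -1 -3 -4 -3 -4 -3 -3 -3 -6]
330 [ 17  23  19  16  15  15  16  16  16  14  16  15  17  14  15  16  -3  -3
  -3  -2  12  15  12  16   4  -3  -4  -4  -4  -6  -4  -3  -7 -10]
332 [ 22  19  14  14  14  14  17  15  16  18  15  16  14  14  18   7  -3  -3
  -3  11  16  15  17  14  -5   6   1  -5  -5  -6 -11 -12  -8  -4]
334 [23 17 13 13 13 15 15 14 16 15 11  8  6  7  4 -4 -4 -6 -2 -3 -4 -4 -8 -8
 -8 17 25 -4 -5 -7 -7 -7 -4 -3]
336 [  5   6   4   5  -6  -8  -8 -10 -10 -10 -12 -10  -7  -7  -7  -7  -7  -7
  -7  -6  -6  -7  -7  -6  -6  -7  -7  -6  -7  -7  -7  -5  -4  -3]
[(152, [-9, -9, -10, -9, -9, -10, -10, -3, 11, 7, 0, -5, -2, 7, 19, 16, 15, 8, 2, -3, -2, -2, -3, -3, -4, -3, -4, -3, -2, -2, -7, -7, -6, -6, -6, -6, -6])]
```

The image and the pick offset agree: the bottle sits about 3 mm off the tool axis along its -x. I correct for that.

```bash
python3 -m jog '[[-1,0,0,0.15,0],[-1,0,0,0,0]]' >/dev/null;python3 st.py .490 .2728 .113 55.3
```

```text
t 8.15 p [0.4856 0.272  0.1224] yaw 55.2 w 0.0575 gf 66.1478340625763 F [-0.  -0.3 -3.3] tilt 0.0
need [ 0.07  0.01 -0.16] turn 0.01
```

```bash
python3 -m jog '[[-1,0.03,0.01,0.05,0],[-1,0.04,0,0,0],[-1,0,0,-0.06,0],[-1,0,0,-0.05,0],[-1,0,0,-0.04,0],[-1,0,0,0,0]]';python3 st.py .490 .2728 .113 55.3
```

```text
clock: 8.9
eef_pos: [0.4896, 0.2726, 0.1164]
tool_rot: [[-0.822, 0.57, -0.0], [0.57, 0.822, -0.0], [0.0, -0.0, -1.0]]
wrist_force: [0.5, -0.0, -3.5]
grip_width: 0.0577
gripper_force: 66.1
t 8.9 p [0.4896 0.2726 0.1164] yaw 55.3 w 0.0577 gf 66.14397525787354 F [ 0.5 -0.  -3.5] tilt 0.0
need [ 0.01  0.   -0.06] turn 0.01
```

```bash
python3 -m jog '[[-1,0,0,-0.08,0],[-1,0,0,-0.08,0],[-1,0,0,-0.08,0],[-1,0,0,-0.06,0],[-1,0,0,0,0],[-1,0,0,0,0]]';python3 st.py .490 .2728 .0975 55.3
```

```text
clock: 9.65
eef_pos: [0.4903, 0.2731, 0.1006]
tool_rot: [[-0.822, 0.57, 0.002], [0.57, 0.822, -0.001], [-0.002, 0.001, -1.0]]
wrist_force: [-2.2, -3.6, 11.0]
grip_width: 0.0576
gripper_force: 67.5
t 9.65 p [0.4903 0.2731 0.1006] yaw 55.2 w 0.0576 gf 67.47128963470459 F [-2.2 -3.6 11. ] tilt 0.1
need [-0.01 -0.   -0.05] turn 0.01
```

```bash
python3 -m jog '[[-1,0,0,-0.05,0],[-1,0,0,0,0],[-1,-0.004,-0.003,0,-1],[-1,-0.004,-0.003,0,-1],[-1,-0.004,-0.003,0,-1],[-1,-0.004,-0.003,0,-1],[-1,-0.004,-0.003,0,-1],[-1,-0.004,-0.002,0,-1],[-1,-0.005,-0.001,0,-1],[-1,0,0,0,0]]';python3 st.py .4858 .272 .0975 -35
```

```text
clock: 10.9
eef_pos: [0.4898, 0.2737, 0.0987]
tool_rot: [[-0.229, 0.973, 0.006], [0.973, 0.229, 0.003], [0.001, 0.006, -1.0]]
wrist_force: [-2.0, -0.4, 13.2]
grip_width: 0.0575
gripper_force: 66.9
t 10.9 p [0.4898 0.2737 0.0987] yaw 13.3 w 0.0575 gf 66.8732750415802 F [-2.  -0.4 13.2] tilt 0.4
need [-0.07 -0.03 -0.02] turn -8.04
```

```bash
python3 -m jog '[[-1,-0.005,0,0,-1],[-1,-0.005,0,0,-1],[-1,-0.005,0,0,-1],[-1,-0.005,0,0,-1],[-1,-0.005,0,0,-1],[-1,-0.005,0,0,-1],[-1,-0.005,0,0,-1],[-1,0,0,0,-1],[-1,0,0,0,0],[-1,0,0,0,0]]';python3 st.py .4858 .272 .0975 -35
```

```text
clock: 12.15
eef_pos: [0.4883, 0.272, 0.0985]
tool_rot: [[0.57, 0.822, 0.006], [0.822, -0.57, 0.001], [0.004, 0.004, -1.0]]
wrist_force: [0.3, -2.9, 12.0]
grip_width: 0.0576
gripper_force: 65.9
t 12.15 p [0.4883 0.272  0.0985] yaw -34.8 w 0.0576 gf 65.89842796325684 F [ 0.3 -2.9 12. ] tilt 0.3
need [-0.04 -0.   -0.02] turn -0.04
```

```bash
python3 -m jog '[[-1,0,0,0.04,0],[-1,0,0,0.05,0],[-1,0,0,0.04,0],[-1,0,0,0,0]]';python3 st.py .4858 .272 .107 -35
```

```text
clock: 12.65
eef_pos: [0.4882, 0.2718, 0.1059]
tool_rot: [[0.57, 0.822, 0.005], [0.822, -0.57, 0.0], [0.003, 0.004, -1.0]]
wrist_force: [-0.9, -2.4, 9.7]
grip_width: 0.0573
gripper_force: 65.8
t 12.65 p [0.4882 0.2718 0.1059] yaw -34.8 w 0.0573 gf 65.849529504776 F [-0.9 -2.4  9.7] tilt 0.3
need [-0.04  0.    0.02] turn -0.04
```

```bash
python3 -m jog '[[-1,0,0,0.03,0],[-1,0,0,0,0]]';python3 st.py;python3 -m jog '[[-1,0,0,0.03,0],[-1,0,0,0,0]]' >/dev/null;python3 st.py
```

```text
clock: 12.9
eef_pos: [0.4881, 0.2717, 0.1075]
tool_rot: [[0.57, 0.822, 0.005], [0.822, -0.57, 0.0], [0.003, 0.004, -1.0]]
wrist_force: [1.0, -2.9, 8.0]
grip_width: 0.0577
gripper_force: 65.7
t 12.9 p [0.4881 0.2717 0.1075] yaw -34.8 w 0.0577 gf 65.654536485672 F [ 1.  -2.9  8. ] tilt 0.3
t 13.15 p [0.4878 0.2713 0.1077] yaw -34.8 w 0.0575 gf 65.9630012512207 F [ 4.2 -1.9 -0.7] tilt 0.2
```

```bash
python3 -m jog '[[1,0,0,-0.02,0],[1,0,0,0,0],[1,0,0,0,0],[1,0,0,0,0],[1,0,0,0.5,0],[1,0,0,0.8,0],[1,0,0,0.8,0],[1,0.1,-0.8,0,1],[1,0.1,-0.8,0,1],[1,0.1,-0.8,0,1]]';python3 st.py .572 -.019 .085 41; python3 look.py d 285 110 80 120 170 80
python3 - <<'E'
from seg import *
t=cv2.imread("pics/dt.png")[...,::-1].copy();W=(135,185,185,240)
for th in(60,90):
  for a,c,m in blobs(t,W,lambda h,s,v:(h>40)&(h<90)&(s>110)&(v>th),20)[:1]: print("green",th,a,c.round(1),rect(m,W,"top",.149))
W=(240,165,280,205)
for a,c,m in blobs(t,W,lambda h,s,v:(v<70),10)[:3]: print("wcap",a,c.round(1),at("top",*c,.145).round(4))
E
```

```text
clock: 14.4
eef_pos: [0.5039, 0.1262, 0.2322]
tool_rot: [[0.285, 0.959, 0.001], [0.959, -0.285, 0.0], [0.0, 0.0, -1.0]]
wrist_force: [1.1, -0.3, -0.2]
grip_width: 0.0852
gripper_force: 0.0
t 14.4 p [0.5039 0.1262 0.2322] yaw -16.5 w 0.0852 gf 0.0 F [ 1.1 -0.3 -0.2] tilt 0.0
need [ 1.13 -2.42 -2.45] turn 9.59
green 60 91 [148.1 216.1] ((473.7261962890625, 282.60797119140625), (40.93962097167969, 26.931594848632812), 57.624610900878906)
green 90 80 [147.4 216. ] ((472.1440734863281, 284.9768981933594), (38.6317138671875, 21.725486755371094), 57.63132858276367)
wcap 60 [259.1 179.4] [ 0.5714 -0.019   0.145 ]
wcap 39 [254.7 191.8] [ 0.5369 -0.0071  0.145 ]
```

View pics/dc.png

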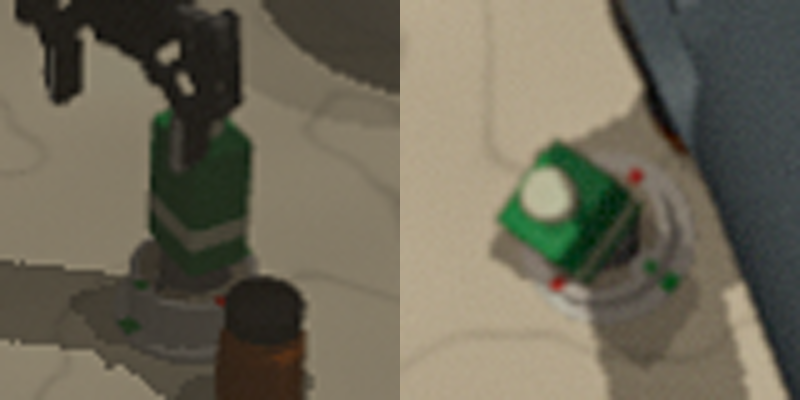

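```bash
python3 -m jog '[[1,0.12,-0.25,0,1],[1,0.12,-0.25,0,1],[1,0.12,-0.25,0,1],[1,0.12,-0.25,0,1],[1,0.12,-0.25,0,1],[1,0.12,-0.25,0,1],[1,0.12,-0.25,0,1],[1,0.12,-0.25,0,1],[1,0.12,-0.25,0,0.9],[1,0.05,-0.17,0,0.7]]' >/dev/null;python3 -m jog '[[1,0,0,0,0]]'>/dev/null;python3 st.py .572 -.019 .085 41
python3 - <<'E'
from seg import *
t=r.read_camera("top");cv2.imwrite("pics/et.png",t[...,::-1]);s=r.read_camera("scene");cv2.imwrite("pics/es.png",s[...,::-1])
W=(135,185,185,240)
for a,c,m in blobs(t,W,lambda h,s,v:(h>40)&(h<90)&(s>110)&(v>50),20)[:1]: print("green",a,c.round(1),rect(m,W,"top",.149))
for a,c,m in blobs(t,(142,200,160,220),lambda h,s,v:(s<100)&(v>120),10)[:2]: print("gcap",a,c.round(1),at("top",*c,.169).round(4))
A=cv2.resize(t[164:248,280:368],(419,400),interpolation=cv2.INTER_CUBIC);B=cv2.resize(t[184:244,130:190],(380,400),interpolation=cv2.INTER_CUBIC)
cv2.imwrite("pics/ec.png",np.hstack([A,B])[...,::-1])
E
```

```text
t 15.88 p [ 0.5719 -0.018   0.2317] yaw 40.7 w 0.0857 gf 0.0 F [-0.4  0.3 -0.3] tilt 0.0
need [ 0.   -0.02 -2.45] turn 0.05
green 236 [153.6 212.3] ((482.2699279785156, 270.2630920410156), (51.287044525146484, 53.02583312988281), 54.714027404785156)
gcap 142 [147.6 206.6] [0.4917 0.2798 0.169 ]
gcap 14 [157.3 200.9] [0.5071 0.2541 0.169 ]
```

View pics/ec.png

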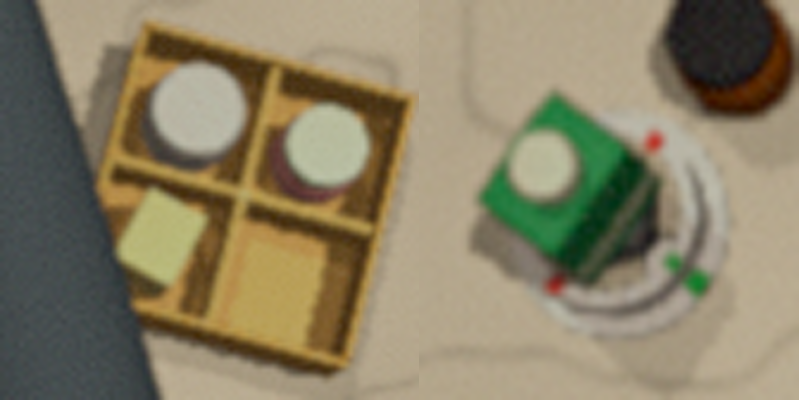

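```bash
python3 - <<'E'
from h import *
f=lambda x,y:at("top",280+(x+.5)*88/419-.5,164+(y+.5)*84/400-.5,.07)[:2]
P={k:f(*v) for k,v in dict(oTL=(147,25),oTR=(413,97),oBR=(347,368),mid=(242,192),TL=(248,203),TR=(368,236),BR=(338,355),BL=(210,318)).items()}
for k,v in P.items():print(k,v.round(4))
n=lambda a,b:np.linalg.norm(P[a]-P[b]).round(4)
print("outer",n("oTL","oTR"),n("oTR","oBR"),"inner",n("TL","TR"),n("TR","BR"))
e=P["oTR"]-P["oTL"];e/=np.linalg.norm(e);g=np.array([e[1],-e[0]]) ; print("edge angle",np.degrees(np.arctan2(e[1],e[0])))
if g@(P["oBR"]-P["oTR"])<0:g=-g
c=P["oTL"]+e*.0875+g*.0875;print("caddy c from oTL",c,"cell",c+.0425*(e+g))
c=P["oBR"]-e*.0875-g*.0875;print("caddy c from oBR",c,"cell",c+.0425*(e+g))
c=P["oTR"]-e*.0875+g*.0875;print("caddy c from oTR",c,"cell",c+.0425*(e+g))
print("cell inner mean",np.mean([P[k] for k in("TL","TR","BR","BL")],0))
print("gcap",at("top",149.6,208.75,.169))
E
python3 -m jog '[[1,0,-0.02,-0.9,0],[1,0,0,-0.8,0],[1,0,0,-0.5,0],[1,0,0,-0.25,0],[1,0,0,0,0]]';python3 st.py .572 -.019 .085 41
```

```text
oTL [ 0.6201 -0.1687]
oTR [ 0.5757 -0.3317]
oBR [ 0.4093 -0.2862]
mid [ 0.5165 -0.2248]
TL [ 0.5097 -0.2283]
TR [ 0.4896 -0.3012]
BR [ 0.4172 -0.2809]
BL [ 0.4397 -0.2039]
outer 0.1689 0.1725 inner 0.0756 0.0752
edge angle -105.22728159404667
caddy c from oTL [ 0.51267364 -0.23016983] cell [ 0.46050319 -0.26001515]
caddy c from oBR [ 0.51674388 -0.22473168] cell [ 0.46457342 -0.254577  ]
caddy c from oTR [ 0.51427032 -0.22430413] cell [ 0.46209986 -0.25414945]
cell inner mean [ 0.46404813 -0.25358362]
gcap [0.48584853 0.27418387 0.169     ]
clock: 16.6
eef_pos: [0.5715, -0.0182, 0.0846]
tool_rot: [[-0.654, 0.756, -0.001], [0.756, 0.654, 0.0], [0.001, -0.001, -1.0]]
wrist_force: [0.4, 0.1, 0.8]
grip_width: 0.0854
gripper_force: 0.0
t 16.6 p [ 0.5715 -0.0182  0.0846] yaw 40.9 w 0.0854 gf 0.0 F [0.4 0.1 0.8] tilt 0.1
need [ 0.01 -0.01  0.01] turn 0.02
```

```bash
python3 -m jog '[[-1,0,0,0,0],[-1,0,0,0,0],[-1,0,0,0,0],[-1,0,0,0,0],[-1,0,0,0,0],[-1,0,0,0,0],[-1,0,0,0.4,0],[-1,0,0,0.8,0],[-1,0,0,0.8,0],[-1,0,0,0.2,0]]' 40;python3 st.py .463 -.2555 .09 30
```

```text
clock: 17.85
eef_pos: [0.5735, -0.0185, 0.2206]
tool_rot: [[-0.654, 0.757, 0.007], [0.757, 0.654, -0.0], [-0.005, 0.005, -1.0]]
wrist_force: [0.3, -0.5, -1.1]
grip_width: 0.0575
gripper_force: 43.4
t 17.85 p [ 0.5735 -0.0185  0.2206] yaw 40.8 w 0.0575 gf 43.37066352367401 F [ 0.3 -0.5 -1.1] tilt 0.4
need [-1.84 -3.95 -2.18] turn -1.81
```

```bash
python3 -m jog '[[-1,-0.2,-0.45,0,-0.2],[-1,-0.2,-0.45,0,-0.2],[-1,-0.2,-0.45,0,-0.2],[-1,-0.2,-0.45,0,-0.2],[-1,-0.2,-0.45,0,-0.2],[-1,-0.2,-0.45,0,-0.2],[-1,-0.2,-0.45,0,-0.2],[-1,-0.2,-0.45,0,-0.2],[-1,-0.24,-0.35,0,-0.2],[-1,0,0,0,0]]' >/dev/null;python3 -m jog '[[-1,0,0,-0.3,0]]'>/dev/null; python3 st.py .463 -.2555 .09 30; python3 look.py f 195 180 110 300 165 70
```

```text
t 19.23 p [ 0.4625 -0.2553  0.1997] yaw 30.1 w 0.0575 gf 43.33947479724884 F [-0.1 -0.1 -0.7] tilt 0.2
need [ 0.01 -0.   -1.83] turn -0.01
```

View pics/fc.png

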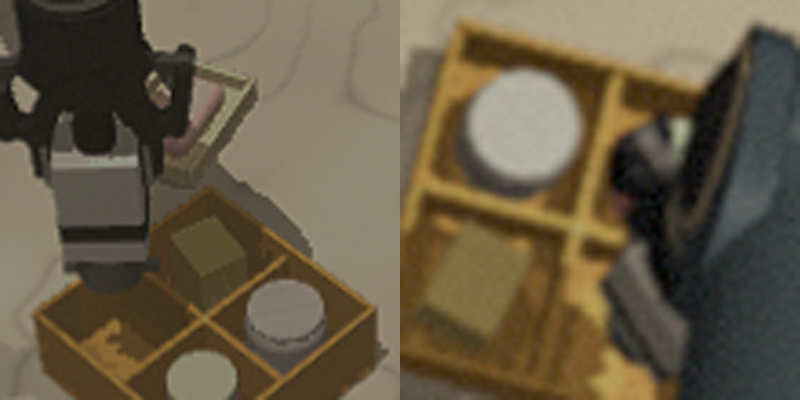

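```bash
python3 -m jog '[[-1,0,0,-0.5,0],[-1,0,0,-0.5,0],[-1,0,0,-0.4,0],[-1,0,0,-0.25,0],[-1,0,0,-0.1,0],[-1,0,0,-0.05,0],[-1,0,0,0,0]]';python3 st.py .463 -.2555 .09 30
```

```text
clock: 20.2
eef_pos: [0.4621, -0.2561, 0.0918]
tool_rot: [[-0.501, 0.866, 0.002], [0.866, 0.501, -0.001], [-0.001, 0.001, -1.0]]
wrist_force: [-0.1, -0.4, -1.0]
grip_width: 0.0574
gripper_force: 43.3
t 20.2 p [ 0.4621 -0.2561  0.0918] yaw 30.0 w 0.0574 gf 43.31496298313141 F [-0.1 -0.4 -1. ] tilt 0.1
need [ 0.02  0.01 -0.03] turn -0.01
```

```bash
python3 -m jog '[[-1,0,0,-0.025,0],[-1,0,0,-0.01,0],[-1,0,0,0,0]]' >/dev/null;python3 st.py;python3 -m jog '[[-0.2,0,0,0,0],[0.2,0,0,0,0],[1,0,0,0,0],[1,0,0,0,0],[1,0,0,0,0],[1,0,0,0.4,0],[1,0,0,0.8,0],[1,0,0,0.8,0],[1,-0.3,0.8,0,0],[1,-0.3,0.8,0,0]]' >/dev/null
python3 -m jog '[[1,-0.2,0.8,0,0],[1,0,0.8,0,0],[1,0,0,0,0],[1,0,0,0,0]]' >/dev/null; python3 st.py; python3 look.py g 195 180 110 290 165 80
python3 - <<'E'
from seg import *
t=cv2.imread("pics/gt.png")[...,::-1].copy();W=(325,195,368,240)
for a,c,m in blobs(t,W,lambda h,s,v:(v<60),10)[:4]: print("wcap",a,c.round(1),at("top",*c,.150).round(4))
E
```

```text
t 20.57 p [ 0.4623 -0.2563  0.0915] yaw 30.0 w 0.0577 gf 45.080108642578125 F [-4.3  2.3 14.4] tilt 0.1
t 22.32 p [ 0.4134 -0.0644  0.2088] yaw 30.0 w 0.0853 gf 0.0 F [ 0.2  0.1 -0.9] tilt 0.0
wcap 61 [345.9 218.9] [ 0.4614 -0.2549  0.15  ]
wcap 38 [334.8 227.1] [ 0.439  -0.2241  0.15  ]
```

View pics/gc.png

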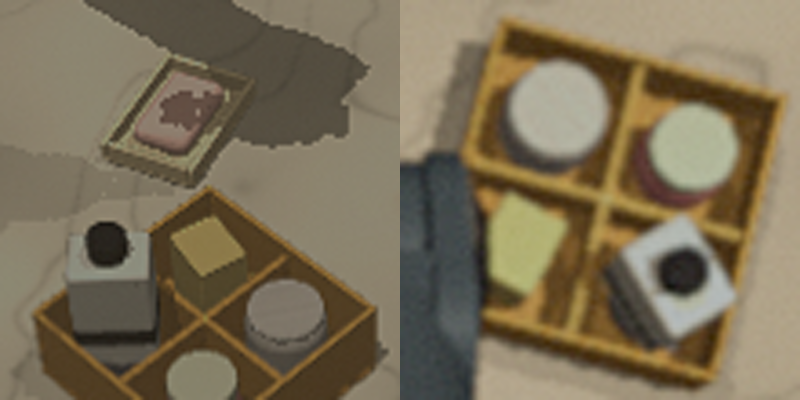

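Run:
```python
from seg import *
def tri(a,b):
    o1,d1=ray("top",*a);o2,d2=ray("scene",*b)
    k=np.linalg.lstsq(np.c_[d1,-d2],o2-o1,rcond=None)[0];p,q=o1+k[0]*d1,o2+k[1]*d2
    return ((p+q)/2).round(4),np.linalg.norm(p-q).round(4)
t=r.read_camera("top");s=r.read_camera("scene")
# white bottle: body-top white face centroid ~ via cap (top view centre of cap disc; scene dark cap)
for a,c,m in blobs(s,(210,235,235,258),lambda h,s,v:v<45,10)[:1]:print("S",a,c);cs=c
for a,c,m in blobs(t,(338,210,356,228),lambda h,s,v:v<60,10)[:1]:print("T",a,c);print("white cap mid",tri(c,cs),"expect z .140")
gm=lambda h,s,v:(s<90)&(v>130)
for a,c,m in blobs(t,(142,201,157,216),lambda h,s,v:(h<45)&(s<110)&(v>150),10)[:2]:print("gT",a,c,at("top",*c,.169))
h=cv2.cvtColor(s,cv2.COLOR_RGB2HSV).astype(int);g=(h[...,0]>40)&(h[...,0]<90)&(h[...,1]>90);g[:110]=0;g[175:]=0;g[:,:300]=0;g[:,350:]=0
n,l,st,c=cv2.connectedComponentsWithStats(g.astype('uint8'));i=1+st[1:,4].argmax();ys,xs=np.nonzero(l==i);j=ys.argmax()
print("green S bbox",xs.min(),xs.max(),ys.min(),ys.max(),"low corner u",xs[ys==ys.max()].mean())
for und in(.024,.028,.016):
  a=np.radians(-35);Y=np.array([np.cos(a),np.sin(a)]);X=np.array([np.sin(a),-np.cos(a)])
  q=proj("scene",[np.r_[np.array([.4868,.2743])+sx*.022*X+sy*.029*Y,z] for z in(und+.03,und+.125) for sx in(-1,1) for sy in(-1,1)])
  print(und,"u",q[:,0].min().round(1),q[:,0].max().round(1),"v",q[:,1].min().round(1),q[:,1].max().round(1))
A=cv2.resize(s[110:190,285:365],(400,400),interpolation=cv2.INTER_CUBIC);B=cv2.resize(t[184:244,130:190],(400,400),interpolation=cv2.INTER_CUBIC)
cv2.imwrite("pics/hc.png",np.hstack([A,B])[...,::-1])
```

```text
S 103 [224.00970874 246.52427184]
T 59 [346.08474576 219.03389831]
white cap mid (array([ 0.4625, -0.2571,  0.14  ]), np.float64(0.0001)) expect z .140
gT 71 [148.90140845 208.09859155] [0.48761538 0.27613533 0.169     ]
gT 18 [143.16666667 202.94444444] [0.50162897 0.29218744 0.169     ]
green S bbox 315 334 132 155 low corner u 324.5
0.024 u 313.1 335.4 v 128.6 166.1
0.028 u 313.1 335.5 v 127.6 165.1
0.016 u 313.0 335.3 v 130.7 168.0
```

View pics/hc.png

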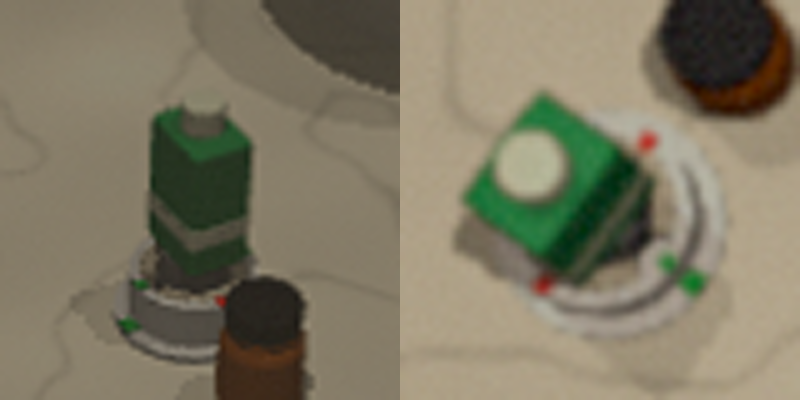

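```bash
python3 -c "
from bench import r
print(r.close_job())"
```

```text
the job is handed in; nothing more can be done
None
```

The green bottle is locked in the dock, the white bottle stands upright in the freed organiser cell, and the job is handed in at about 22 s; hand-in returned no verdict, so this rests on my own camera and force checks.

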